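# Stop the jar's timer, start the beaker's

### The job

Three identical bench timers stand on the bench, each directly in front of the vessel it times: a screw-cap sample jar, a glass beaker and an open tin. The jar's time is up: first stop the jar's timer by pressing the raised square (right) end of its rocker fully down with the fingertips, then start the beaker's timer by pressing the raised round (left) end of its rocker fully down, and withdraw. Press lightly; lift nothing, leave the tin's timer running, and leave the timers, vessels and other things standing where they are.

Things in the scene. Friction and masses are not known exactly. Their poses are not given: they have to be found in the camera images.
- timer_jar: Timer in front of the sample jar: one of three identical loose grey boxes, 80 mm deep (x), 110 mm wide (y), 0.35 to 0.7 kg, case top 40 mm high, dark display along the front. Origin: centre of underside; +x to its vessel, away from the robot; +y left. On top a white see-saw rocker, 94 mm long along y, pivots 12 mm behind the centre, 55 mm above the bench.
- rocker_jar (a joint): Rocker of the timer at the sample jar, rad; starts running. +0.2: round (left) end fully down on its stop = running; -0.2: square (right) end fully down = stopped; the other end is then up. Stiff hinge, no spring: stays where left; about 2 N on an end's marked spot moves it.
- rocker_jar_round (a point): Spot to press on the sample jar timer's rocker, on its upper face, 31 mm from the pivot, start (left, rounded, 36 mm across) end; the end lies 17 mm further out. Moves with the rocker: about 65 mm above the bench when up, 53 mm when fully down.
- rocker_jar_square (a point): Spot to press on the sample jar timer's rocker, on its upper face, 31 mm from the pivot, stop (right, square, 28 mm across) end; the end lies 15 mm further out. Moves with the rocker: about 65 mm above the bench when up, 53 mm when fully down.
- timer_beaker: Timer in front of the beaker: one of three identical loose grey boxes, 80 mm deep (x), 110 mm wide (y), 0.35 to 0.7 kg, case top 40 mm high, dark display along the front. Origin: centre of underside; +x to its vessel, away from the robot; +y left. On top a white see-saw rocker, 94 mm long along y, pivots 12 mm behind the centre, 55 mm above the bench.
- rocker_beaker (a joint): Rocker of the timer at the beaker, rad; starts stopped. +0.2: round (left) end fully down on its stop = running; -0.2: square (right) end fully down = stopped; the other end is then up. Stiff hinge, no spring: stays where left; about 2 N on an end's marked spot moves it.
- rocker_beaker_round (a point): Spot to press on the beaker timer's rocker, on its upper face, 31 mm from the pivot, start (left, rounded, 36 mm across) end; the end lies 17 mm further out. Moves with the rocker: about 65 mm above the bench when up, 53 mm when fully down.
- rocker_beaker_square (a point): Spot to press on the beaker timer's rocker, on its upper face, 31 mm from the pivot, stop (right, square, 28 mm across) end; the end lies 15 mm further out. Moves with the rocker: about 65 mm above the bench when up, 53 mm when fully down.
- timer_tin: Timer in front of the tin: one of three identical loose grey boxes, 80 mm deep (x), 110 mm wide (y), 0.35 to 0.7 kg, case top 40 mm high, dark display along the front. Origin: centre of underside; +x to its vessel, away from the robot; +y left. On top a white see-saw rocker, 94 mm long along y, pivots 12 mm behind the centre, 55 mm above the bench.
- rocker_tin (a joint): Rocker of the timer at the tin, rad; starts running. +0.2: round (left) end fully down on its stop = running; -0.2: square (right) end fully down = stopped; the other end is then up. Stiff hinge, no spring: stays where left; about 2 N on an end's marked spot moves it.
- rocker_tin_round (a point): Spot to press on the tin timer's rocker, on its upper face, 31 mm from the pivot, start (left, rounded, 36 mm across) end; the end lies 17 mm further out. Moves with the rocker: about 65 mm above the bench when up, 53 mm when fully down.
- rocker_tin_square (a point): Spot to press on the tin timer's rocker, on its upper face, 31 mm from the pivot, stop (right, square, 28 mm across) end; the end lies 15 mm further out. Moves with the rocker: about 65 mm above the bench when up, 53 mm when fully down.
- jar: Sample jar with a screw cap, closed, 54 mm across, 70 mm high, loose. Origin: centre of its underside. Stands behind its timer.
- beaker: Low glass beaker, 73 mm across, 87 mm high, loose. Origin: centre of its underside. Stands behind its timer.
- tin: Open metal moisture tin, 100 mm across, 42 mm high, loose. Origin: centre of its underside. Stands behind its timer.
- weight: Bystander: brass check weight, 35 mm across, 39 mm high, loose, between the timers. Origin: centre of its underside.
- bung: Bystander: dark rubber bung, 41 mm across, 28 mm high, loose, between the timers. Origin: centre of its underside.
Mind the look-alikes: they are no part of the job. There is more than one size of the jar; the job needs the smallest.

How it is judged (in metres and radians):
On the way, in this order (a step that is already met when the one before it is completed fails the run):
1. the jar's timer is stopped (square end down) while the beaker's is still stopped (value of joint rocker_jar below -0.15 rad and value of joint rocker_beaker below -0.1 rad), for 0.1 s.
2. the beaker's timer is started (round end down) (value of joint rocker_beaker above 0.15 rad), for 0.1 s.
At the end, for the whole second after the job is handed in: Jar's rocker below -0.15 rad (square end down), beaker's rocker above +0.15 rad (round end down), tin's rocker still above +0.14 rad; timers, vessels, weight and bung each within 25 mm of where they started; timers and vessels at rest (value of joint rocker_jar below -0.15 rad and value of joint rocker_beaker above 0.15 rad and value of joint rocker_tin above 0.14 rad and distance of each of timer_jar, timer_beaker, timer_tin, jar, beaker, tin, weight, bung from where it was at the start of the episode below 0.025 m and linear speed of each of timer_jar, timer_beaker, timer_tin, jar, beaker, tin below 0.02 m/s); the robot touches nothing.
It fails at once if the tin's timer is operated or pushed (value of joint rocker_tin below 0.12 rad or distance of timer_tin from where it was at the start of the episode above 0.015 m).
It fails at once if the beaker's timer is started before the jar's is stopped (value of joint rocker_beaker above 0.15 rad and value of joint rocker_jar above -0.1 rad).
It fails at once if a timer is lifted or tipped (height (world z) of any of timer_jar, timer_beaker, timer_tin above 0.012 m or angle between any of timer_jar, timer_beaker, timer_tin's own z axis and vertical above 0.2 rad).
It fails at once if a timer is pressed hard (over 40 N) (contact force between the arm and timer_jar above 40 N or contact force between the arm and timer_beaker above 40 N or contact force between the arm and timer_tin above 40 N).
It fails at once if a vessel or bystander is lifted, tipped or pushed away (distance of any of jar, beaker, tin, weight, bung from where it was at the start of the episode above 0.025 m or angle between any of jar, beaker, tin's own z axis and vertical above 0.3 rad).
It also fails if it takes over 38 s, if anything falls off the work surface, if the arm or the gripper's body presses on something with over 40 N, if the wrist force passes 120 N, or if a joint passes its speed limit or range.

### The arm

A 7-joint arm with a two-finger parallel gripper is mounted at the origin on a cart in front of the work surface, level with it; the furniture and walls round the work are solid. World frame = base frame: x ahead of the robot, y to its left, z up, the work surface at z = 0. Lengths are in m, angles in degrees, forces in N, time in s.
With the tool pointing down it reaches from about 0.425 to 0.875 m from the base axis. Payload 4.7 kg.
Tool frame: the origin (TCP) lies midway between the tips of the shut fingers; the grasp point (between the pads) lies 19 mm behind it; z points along the fingers, y is the line along which they close (so a half turn about z gives the same grasp; the last joint's range is limited). The gripper opens to 87 mm and grips with 3 to 60 N. Pads are 19 mm wide; open, the fingers measure 117 mm over their backs; the gripper's body (75 mm by 190 mm) begins 51 mm behind the grasp point.
Start: joints at [67.557, 18.392, -4.016, 83.108, 1.295, 78.541, -3.26], TCP at [0.257, -0.597, 0.223] pointing down, gripper open.
Joint ranges: [-163.93, 163.93], [-17.29, 119.83], [-79.2, 71.16], [3.27, 140.29], [-89.18, 269.18], [5.43, 117.66], [-154.24, 154.24]. Speed limits (degrees/s): [147.25, 147.25, 180, 180, 180, 180, 180].

### API

Orientations are given as [roll, pitch, yaw] about the fixed x, y, z axes, in that order (R = Rz(yaw) Ry(pitch) Rx(roll)).
In Python, from cell import env, viewer, boxes_of, masks_of gives the robot as it stands. The module is installed in compiled form; this text tells all that it offers.
- The arm moves only by the tool apply_moves, never from a script. Its argument "moves" is a list of rows, each a list of 7 numbers: the shift along the tool's x, y, z scaled (see below), then the turn, a rotation vector about the tool's x, y, z scaled (see below), then the opening, from 0 (shut) to 1 (fully open). A call has 1 to 20 rows; each row is the pose to reach, as a shift and turn from the pose commanded when the call began, along the tool's axes at that moment; what a row does not reach only later rows make up. The controller multiplies each number of a shift by 0.2 m and each number of a turn by 1.5 rad. A row lasts 1/10 s, in which the tool goes at most 50 mm and 8.59 degrees, less where a joint would pass 70% of its speed; a pose out of reach is approached as far as the arm can. A call with a number of a shift or a turn outside -1 to 1 is refused whole. A call with a gripper value outside its range is refused whole. The fingers move at their own pace and stop on an object; "grip_force" is the grip in N (left out, the last holds). Time passes only in rows, so rows that repeat a pose let the fingers close. It gives the time, the measured TCP pose, the force, the opening and the grip force at its end, in the units of the state.
- env.get_obs(): the state, without advancing time (a new reading comes with each control period).
- viewer.read_camera(name): name is "scene" or "top"; returns the picture (480x640x3 uint8, red, green, blue); there is no depth.
- viewer.get_calibration(name): a dict with "fov_y" (degrees; the focal length in pixels is half the picture's height over the tangent of half this angle, whatever the lens; pixels are square), "cx", "cy" (the principal point, pixels), "position" and "orientation" of the camera in the world. Camera axes: x right, y up, looking along -z (the intrinsics and any distortion apply to the point x, -y, -z); pixel columns grow to the right and rows downward; lengths in m; the calibration is good to about 2 mm. A picture is of the moment at which its call begins. get_calibration takes no time and is no camera call.
- env.sign_off(): hands the job in; it is judged then, once.
Trained networks look in the newest picture that a camera, given by its name, has taken for a name from the list of things; names that differ only in an ending like _2 or _b are one class to them, and where a whole thing is asked for, a point or a joint stands for the part that bears it (a point fixed in the world has none). Each returns a list of dicts, best first, with "conf" (0 to 1); they miss things now and then, are a little off and sometimes report something else, mostly with a low value. They report only what shows in the picture. A call takes as long as a camera call. They do not tell look-alikes from the thing itself.
- boxes_of(camera, target): "location" ([column, row] in pixels, amid what is visible of it).
- masks_of(camera, target): "pixels" (480x640 bool, what is visible of it) and "location" ([column, row] in pixels, amid what is visible of it).
The state is a dict: "time_s": time; "qpos": joint angles; "joint_velocities": joint speeds; "effort": joint torques, N m; "tool_pos": TCP position; "tool_rot": TCP orientation; "force": force on the tool from outside, world axes, zero at the start; "wrist_torque": the same for the moment, N m; "grip_width": finger opening in m; "grasp_force": force on a finger pad.
Only numpy, scipy, OpenCV 4.12 (cv2) and the standard library are available. Lean on these libraries where they do the work, as an engineer would, in place of code of your own. Each camera call takes 0.05 s, during which the arm holds its last target. There are 200 camera calls.

## Working session

There is one attempt and no reset: what is moved stays moved. The work goes in short steps, Python scripts to look and compute and a tool call to move; the robot and the scene stay as the last step left them, time stands still between calls to the robot, and variables do not carry over. Pictures are saved under pics/ and viewed, at most 10 in all, crops included, and the job is handed in when it is done.

Besides the shell and the picture viewer there is one more tool, called after ">>>" as name([rows], argument=value, ...), one row to a line, values as JSON. apply_moves: Moves the arm, as the interface text tells. Shifts and turns lie within -1 to 1; 1 stands for 0.2 m of shift or 1.5 rad of turn. Its arguments: {"type":"object","properties":{"moves":{"type":"array","items":{"type":"array","items":{"type":"number","minimum":-1,"maximum":1}}},"grip_force":{"type":"number"}},"required":["moves"]}

```bash
mkdir -p pics
python3 - <<'E'
from cell import env, viewer, boxes_of, masks_of
import cv2
for n in("scene","top"):
    im=viewer.read_camera(n); cv2.imwrite(f"pics/{n}0.png",im[:,:,::-1]); print(n,viewer.get_calibration(n))
    for t in("timer_jar","rocker_jar_round","rocker_jar_square","jar","beaker","tin","weight","bung"):
        print(t,[(round(b["conf"],2),[round(float(v)) for v in b["location"]]) for b in boxes_of(n,t)][:6])
o=env.get_obs();print(o["time_s"],o["tool_pos"],o["tool_rot"],o["force"])
E
```

```text
scene {'fov_y': 55.25838125629018, 'cx': 316.4947493902459, 'cy': 240.41994586057754, 'position': array([ 0.07510767, -0.32072105,  0.61221452]), 'orientation': array([ 48.99232869,  -0.06369775, -50.76667094])}
timer_jar [(0.88, [316, 259])]
rocker_jar_round [(0.96, [318, 243]), (0.23, [442, 282])]
rocker_jar_square [(0.69, [316, 242])]
jar [(0.74, [300, 202]), (0.67, [340, 224]), (0.65, [390, 245])]
beaker [(0.76, [464, 256])]
tin [(0.73, [220, 215]), (0.55, [442, 297])]
weight [(0.82, [349, 312])]
bung [(0.72, [319, 241])]
top {'fov_y': 53.37840294839606, 'cx': 324.131546504446, 'cy': 242.4906602782692, 'position': array([0.46250411, 0.09629771, 1.0717753 ]), 'orientation': array([  5.73035085,  -0.35590647, -88.35077227])}
timer_jar [(0.89, [331, 249])]
rocker_jar_round [(0.6, [330, 242]), (0.28, [222, 257])]
rocker_jar_square [(0.7, [332, 240]), (0.26, [225, 308])]
jar [(0.93, [328, 205]), (0.84, [279, 198]), (0.69, [381, 205]), (0.42, [438, 218])]
beaker []
tin [(0.76, [222, 258])]
weight [(0.74, [332, 243]), (0.66, [384, 276]), (0.57, [441, 222])]
bung [(0.77, [300, 313]), (0.23, [385, 276])]
0.9 [ 0.25676992 -0.59750827  0.22337676] [ 1.79925822e+02 -1.41433787e-03  2.32542236e+01] [-0.43566457  1.38903888  5.04062138]
```

View pics/scene0.png

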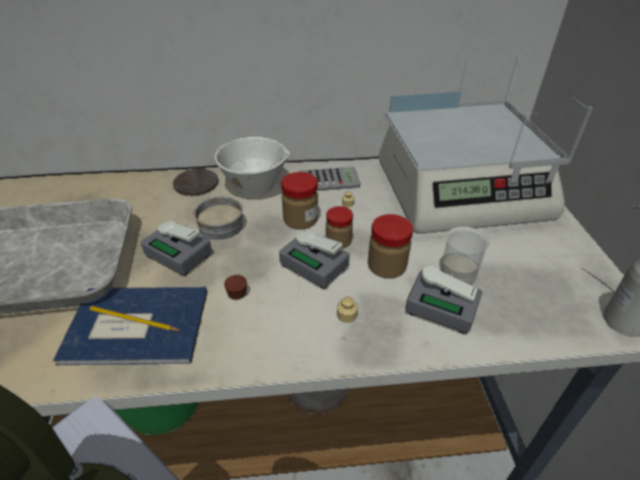

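View pics/top0.png

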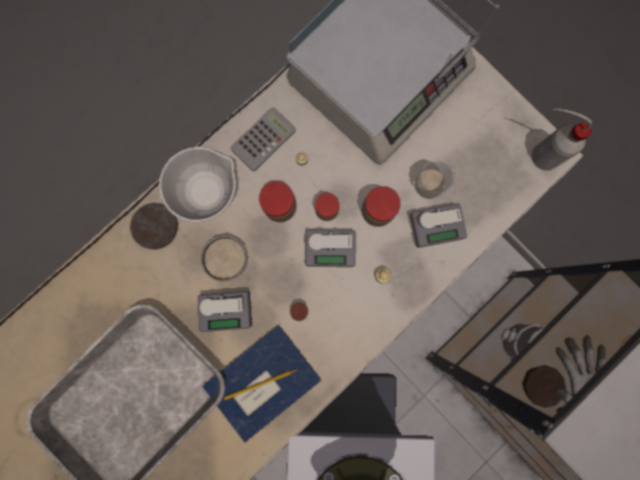

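The first scene view shows three red-capped jars at (300,202), (340,225) and (390,245). In the top view they are at (277,200), (327,205) and (381,205). The middle one is smallest and has a timer directly in front of it at top (330,247), so it is the jar meant. The beaker is at top (430,180) with its timer at (438,225). The tin's timer is at (224,310). I'll confirm in one enlarged crop and measure.

```bash
cat > h.py <<'E'
import numpy as np, cv2
from scipy.spatial.transform import Rotation as Ro
from cell import viewer
def ray(n,uv):
    c=viewer.get_calibration(n); f=240/np.tan(np.radians(c["fov_y"]/2))
    d=np.array([(uv[0]-c["cx"])/f,-(uv[1]-c["cy"])/f,-1])
    return c["position"],Ro.from_euler("xyz",c["orientation"],degrees=True).apply(d)
def at(n,uv,z):
    p,d=ray(n,uv); return (p+d*(z-p[2])/d[2])[:2]
def proj(n,P):
    c=viewer.get_calibration(n); f=240/np.tan(np.radians(c["fov_y"]/2))
    q=Ro.from_euler("xyz",c["orientation"],degrees=True).inv().apply(np.array(P)-c["position"])
    return np.array([c["cx"]-f*q[0]/q[2],c["cy"]+f*q[1]/q[2]])
E
python3 - <<'E'
from h import *
im=viewer.read_camera("top")[:,:,::-1]
crop=cv2.resize(im[160:280,290:480],None,fx=4.2,fy=4.2,interpolation=cv2.INTER_CUBIC)
cv2.imwrite("pics/crop1.png",crop)
from cell import masks_of
hsv=cv2.cvtColor(np.ascontiguousarray(im),cv2.COLOR_BGR2HSV)
for t in ("timer_jar","timer_beaker","timer_tin","rocker_jar","rocker_jar_square"):
  for m in masks_of("top",t):
    p=np.argwhere(m["pixels"])[:,::-1].astype(np.float32)
    r=cv2.minAreaRect(p); print(t,round(m["conf"],2),m["location"],len(p),r, [at("top",r[0],z).round(4) for z in(.04,.06)])
E
```

```text
timer_jar 0.74 [437.5, 217.4] 525 ((439.9805908203125, 218.31234741210938), (15.434871673583984, 40.71376419067383), 84.0938491821289) [array([ 0.6267, -0.1588]), array([ 0.6236, -0.1539])]
timer_jar 0.63 [331.2, 246.6] 1874 ((330.2398986816406, 247.794677734375), (37.45741653442383, 51.23179626464844), 88.72696685791016) [array([0.555 , 0.0793]), array([0.5532, 0.0796])]
timer_beaker 0.81 [438.4, 222.3] 1893 ((438.02191162109375, 225.11489868164062), (37.00141906738281, 52.67205810546875), 79.2156982421875) [array([ 0.6116, -0.1546]), array([ 0.6087, -0.1497])]
timer_tin 0.89 [225.2, 311.3] 1977 ((224.7422637939453, 310.82989501953125), (39.05058670043945, 52.899925231933594), 87.39744567871094) [array([0.4131, 0.3011]), array([0.4141, 0.2971])]
rocker_jar 0.59 [330.8, 240.2] 571 ((330.5, 241.5), (15.0, 43.0), 90.0) [array([0.5688, 0.0791]), array([0.5667, 0.0794])]
rocker_jar 0.31 [298.9, 312.9] 273 ((299.0000305175781, 311.5000305175781), (17.677669525146484, 17.677669525146484), 45.0) [array([0.4162, 0.1424]), array([0.4171, 0.1415])]
rocker_jar_square 0.73 [330.2, 240.6] 587 ((330.5, 241.5), (15.0, 43.0), 90.0) [array([0.5688, 0.0791]), array([0.5667, 0.0794])]
```

View pics/crop1.png

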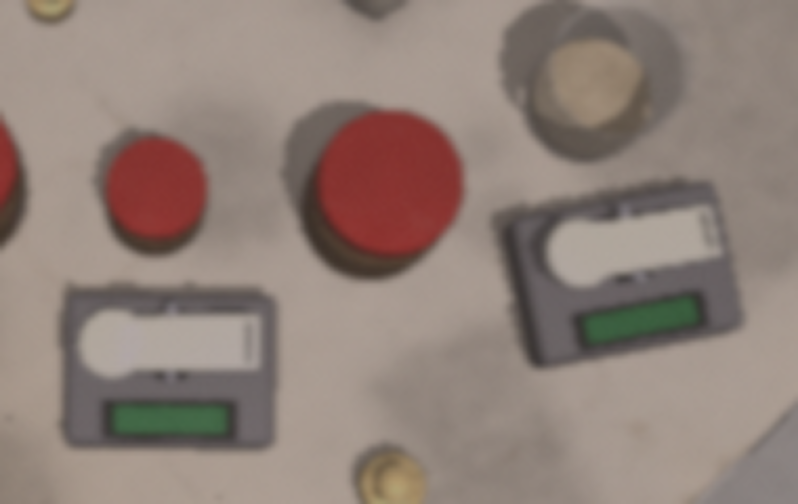

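The crop shows the jar timer's rocker with its square end up, spot at crop (231,342). The beaker timer's rocker has its round end up, spot at crop (577,251). The middle cap (155,188) is clearly the smallest.

```bash
cat >> h.py <<'E'
def rel(target,yaw,pose=None):
    from cell import env
    o=env.get_obs(); p,r=(o["tool_pos"],o["tool_rot"]) if pose is None else pose
    R=Ro.from_euler("xyz",r,degrees=True)
    T=Ro.from_euler("xyz",[180,0,yaw],degrees=True)
    return (R.inv().apply(np.array(target)-p)/.2).round(3),((R.inv()*T).as_rotvec()/1.5).round(3)
E
python3 - <<'E'
from h import *
f=lambda x,y:(290+x/4.2-.5+.12,160+y/4.2-.5+.12)
S=at("top",f(230,342),.065); L=at("top",f(79,343),.05); R=at("top",f(261,342),.066)
print("jar sq",S,"len",np.linalg.norm(L-R),L-R)
B=at("top",f(577,251),.065);L=at("top",f(545,253),.066); R=at("top",f(722,232),.05)
print("beak rd",B,"len",np.linalg.norm(L-R),L-R, np.degrees(np.arctan2(-(L-R)[0],(L-R)[1])))
print("scene px",proj("scene",[*S,.065]),proj("scene",[*B,.065]))
print(rel([*S,.2],0))
im=viewer.read_camera("scene")[:,:,::-1].copy()
big=cv2.resize(im[190:340,270:490],None,fx=3.5,fy=3.5,interpolation=cv2.INTER_CUBIC)
for P in(S,B):
    q=(proj("scene",[*P,.065])-[270,190])*3.5; cv2.drawMarker(big,tuple(int(v) for v in q),(255,0,0),0,14,1)
cv2.imwrite("pics/crop2.png",big)
E
```

```text
jar sq [0.56800738 0.05011617] len 0.09222994331424085 [-0.00157445  0.0922165 ]
beak rd [ 0.61963393 -0.12491761] len 0.09594831620966632 [-0.01613582  0.09458179] 9.681552165818447
scene px [329.790267   245.17392236] [430.76178516 273.18306296]
(array([ 2.708, -2.361,  0.114]), array([ 0.001, -0.   ,  0.271]))
```

View pics/crop2.png

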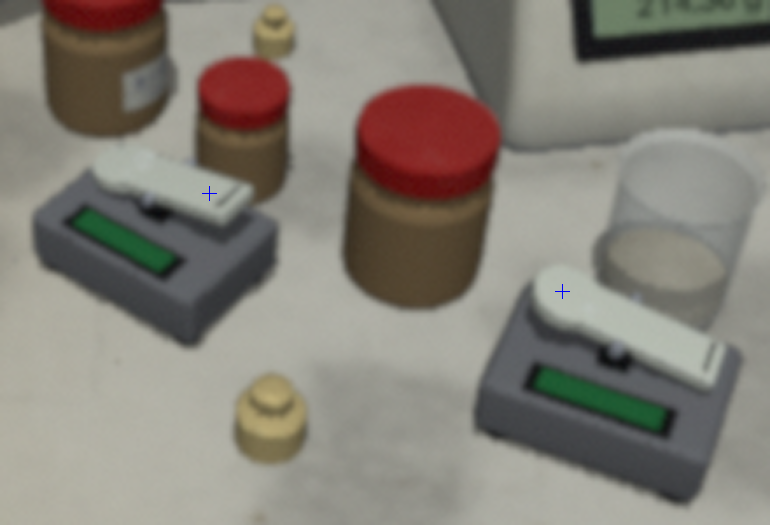

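The projected spots fall on the raised ends in the scene view too (crop (209,193) and (562,291)). The large jar at crop (425,190) stands near the beaker's timer, so I'll check its height against the gripper body.

Run:
```python
from h import *
# big jar cap-top centre: top crop (390,183), scene crop (428,125); fit x,y,z
from scipy.optimize import least_squares
def tri(a,b): return least_squares(lambda P:np.r_[proj("top",P)-a,proj("scene",P)-b],[.6,0,.1]).x
print("big",tri(np.array([290+390/4.2,160+183/4.2]),np.array([270+428/3.5,190+125/3.5])))
print("small",tri(np.array([290+156/4.2,160+187/4.2]),np.array([270+244/3.5,190+85/3.5])))
print("jar sq",tri(np.array([290+255/4.2,160+342/4.2])-.4,np.array([270+235/3.5,190+197/3.5])))
```

```text
big [ 0.64528248 -0.02698082  0.1009661 ]
small [0.64538444 0.08784921 0.07007788]
jar sq [0.56929038 0.03634167 0.06901252]
```

>>> apply_moves([
  [0.9,-0.8,0,0,0,0,0],
  [0.9,-0.8,0,0,0,0,0],
  [0.9,-0.8,0,0,0,0,0],
  [0.9,-0.8,0,0,0,0,0],
  [0.9,-0.8,0,0,0,0,0],
  [0.9,-0.8,0,0,0,0,0],
])

```text
time_s: 1.85
tool_pos: [0.3619, -0.3723, 0.2209]
tool_rot: [-179.7, -0.1, 23.8]
force: [0.5, -0.6, -4.2]
grip_width: 0.0472
grasp_force: 0.0
```

>>> apply_moves([
  [0.9,-0.8,0,0,0,0,0],
  [0.9,-0.8,0,0,0,0,0],
  [0.9,-0.8,0,0,0,0,0],
  [0.9,-0.8,0,0,0,0,0],
  [0.9,-0.8,0,0,0,0,0],
  [0.9,-0.8,0,0,0,0,0],
])

```text
time_s: 2.45
tool_pos: [0.4624, -0.1546, 0.2209]
tool_rot: [-179.8, 0.0, 23.8]
force: [-0.4, -0.4, -5.0]
grip_width: 0.0026
grasp_force: 0.0
```

>>> apply_moves([
  [0.9,-0.75,0,0,0,0.27,0],
  [0.9,-0.75,0,0,0,0.27,0],
  [0.9,-0.75,0,0,0,0.27,0],
  [0.9,-0.75,0,0,0,0.27,0],
  [0.9,-0.75,0,0,0,0.27,0],
  [0.9,-0.75,0,0,0,0.27,0],
  [0.9,-0.75,0,0,0,0.27,0],
])

```text
time_s: 3.15
tool_pos: [0.5666, 0.0487, 0.2205]
tool_rot: [-179.9, 0.2, 0.2]
force: [0.4, -2.0, -5.6]
grip_width: 0.0003
grasp_force: 0.0
```

>>> apply_moves([
  [0.01,0.015,0.2,0,0,0,0],
  [0.01,0.015,0.4,0,0,0,0],
  [0.01,0.015,0.55,0,0,0,0],
  [0.01,0.015,0.65,0,0,0,0],
  [0.01,0.015,0.68,0,0,0,0],
  [0.01,0.015,0.68,0,0,0,0],
  [0.01,0.015,0.68,0,0,0,0],
])

```text
time_s: 3.85
tool_pos: [0.5698, 0.0436, 0.0875]
tool_rot: [180.0, -0.1, -0.0]
force: [0.3, -1.0, -5.2]
grip_width: 0.0004
grasp_force: 0.0
```

Run:
```python
from h import *
from cell import env
im=viewer.read_camera("scene")[:,:,::-1]
cv2.imwrite("pics/c3.png",cv2.resize(im[130:310,240:440],None,fx=3.3,fy=3.3,interpolation=cv2.INTER_CUBIC))
print(rel([.568,.046,.055],0))
print([env.get_obs()[k] for k in("tool_pos","force")])
```

```text
(array([-0.011, -0.01 ,  0.164]), array([ 0.   , -0.001, -0.   ]))
[array([0.57012274, 0.0439896 , 0.08787018]), array([ 0.41490415, -2.4045071 , -5.36737299])]
```

View pics/c3.png

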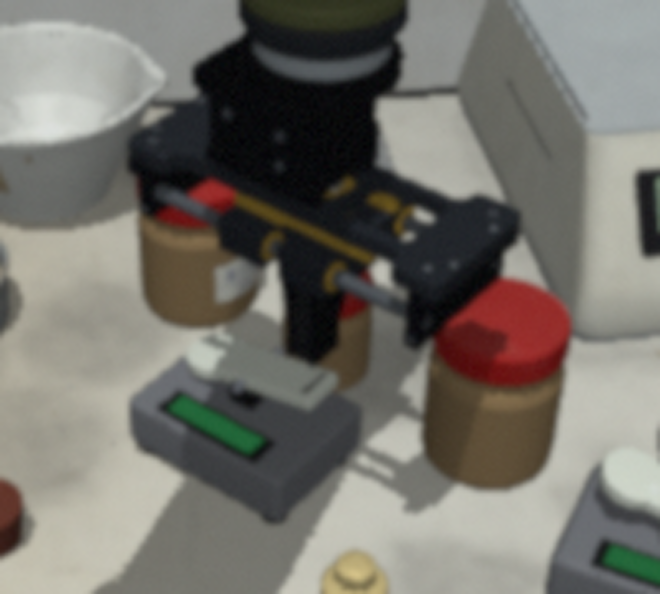

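The closed fingertips hang over the square end (crop tip (312,350)), clear of both jars. Pressing slowly.

>>> apply_moves([
  [-0.01,-0.01,0.04,0,0,0,0],
  [-0.01,-0.01,0.08,0,0,0,0],
  [-0.01,-0.01,0.1,0,0,0,0],
  [-0.01,-0.01,0.115,0,0,0,0],
  [-0.01,-0.01,0.13,0,0,0,0],
  [-0.01,-0.01,0.14,0,0,0,0],
  [-0.01,-0.01,0.14,0,0,0,0],
])

```text
time_s: 4.6
tool_pos: [0.5673, 0.0466, 0.0584]
tool_rot: [180.0, -0.0, 0.0]
force: [0.2, -0.8, -6.3]
grip_width: 0.0003
grasp_force: 0.0
```

>>> apply_moves([
  [0,0,0.01,0,0,0,0],
  [0,0,0.015,0,0,0,0],
  [0,0,0.015,0,0,0,0],
])

```text
time_s: 4.9
tool_pos: [0.5674, 0.0468, 0.0556]
tool_rot: [-180.0, -0.0, 0.0]
force: [0.3, -0.9, -4.3]
grip_width: 0.0003
grasp_force: 0.8
```

>>> apply_moves([
  [0,0,0.005,0,0,0,0],
  [0,0,0.01,0,0,0,0],
  [0,0,0.01,0,0,0,0],
])

```text
time_s: 5.2
tool_pos: [0.5674, 0.0468, 0.054]
tool_rot: [180.0, -0.0, 0.0]
force: [-1.5, -2.3, 0.1]
grip_width: 0.0006
grasp_force: 2.6
```

Run:
```python
from h import *
im=viewer.read_camera("scene")[:,:,::-1]
cv2.imwrite("pics/c4.png",cv2.resize(im[190:310,260:400],None,fx=4.5,fy=4.5,interpolation=cv2.INTER_CUBIC))
```

```text
(no output)
```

View pics/c4.png

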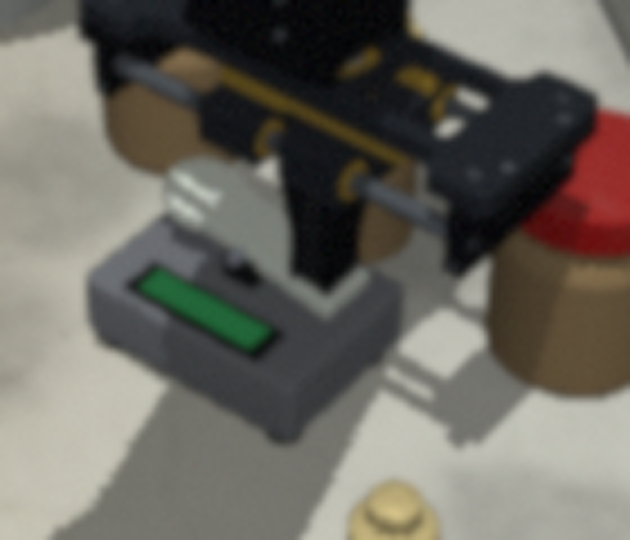

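The square end is down and the round end is up (crop (190,190)), and the force is rising against the stop. I'll add 1 mm more, then lift.

>>> apply_moves([
  [0,0,0.005,0,0,0,0],
  [0,0,0.01,0,0,0,0],
  [0,0,0.01,0,0,0,0],
])

```text
time_s: 5.55
tool_pos: [0.5677, 0.0468, 0.0535]
tool_rot: [179.9, -0.0, 0.0]
force: [-4.6, -3.1, 10.9]
grip_width: 0.0006
grasp_force: 8.2
```

>>> apply_moves([
  [0,0,-0.1,0,0,0,0],
  [0,0,-0.3,0,0,0,0],
  [0,0,-0.5,0,0,0,0],
  [0,0,-0.65,0,0,0,0],
  [0,0,-0.65,0,0,0,0],
  [0,0,-0.65,0,0,0,0],
])

```text
time_s: 6.15
tool_pos: [0.5667, 0.0469, 0.1803]
tool_rot: [-180.0, 0.0, 0.1]
force: [0.2, -0.4, -6.5]
grip_width: 0.0008
grasp_force: 0.0
```

Run:
```python
from h import *
print(rel([.6195,-.124,.18],9.5),rel([.6195,-.124,.088],9.5))
```

```text
(array([0.263, 0.855, 0.001]), array([-0.   ,  0.001, -0.11 ])) (array([0.263, 0.855, 0.461]), array([-0.   ,  0.001, -0.11 ]))
```

>>> apply_moves([
  [0.26,0.855,0,0,0,-0.11,0],
  [0.26,0.855,0,0,0,-0.11,0],
  [0.26,0.855,0,0,0,-0.11,0],
  [0.26,0.855,0,0,0,-0.11,0],
  [0.26,0.855,0,0,0,-0.11,0],
  [0.26,0.855,0.2,0,0,-0.11,0],
  [0.26,0.855,0.35,0,0,-0.11,0],
  [0.26,0.855,0.46,0,0,-0.11,0],
  [0.26,0.855,0.46,0,0,-0.11,0],
  [0.26,0.855,0.46,0,0,-0.11,0],
])

```text
time_s: 7.15
tool_pos: [0.6182, -0.1232, 0.0879]
tool_rot: [-179.9, 0.2, 9.6]
force: [-0.5, -0.1, -5.6]
grip_width: 0.0003
grasp_force: 0.0
```

Run:
```python
from h import *
im=viewer.read_camera("scene")[:,:,::-1]
cv2.imwrite("pics/c5.png",cv2.resize(im[160:340,270:510],None,fx=3.2,fy=3.2,interpolation=cv2.INTER_CUBIC))
print(rel([.6195,-.124,.06],9.5))
```

```text
(array([0.001, 0.003, 0.147]), array([-0.   ,  0.   ,  0.001]))
```

View pics/c5.png

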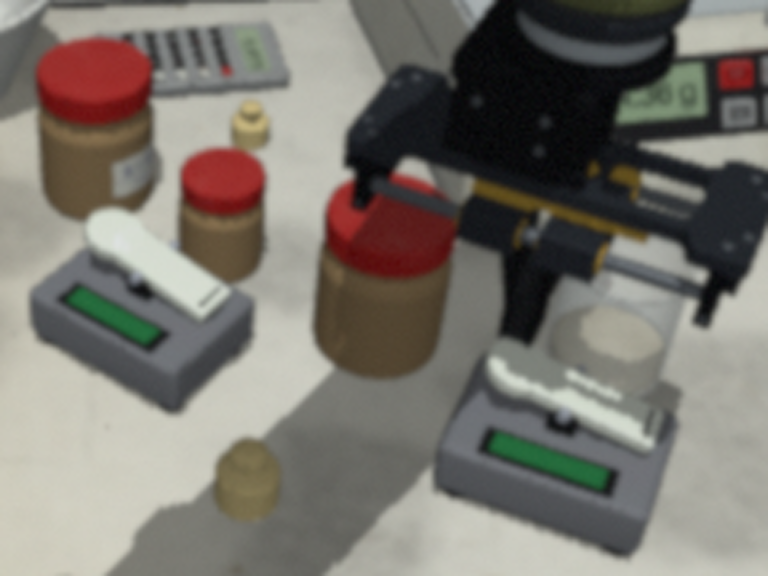

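The jar's rocker now reads stopped (round end up at crop (110,230)). The fingers hang above the beaker timer's raised round end (tip at crop (520,335)). Pressing.

>>> apply_moves([
  [0,0,0.04,0,0,0,0],
  [0,0,0.08,0,0,0,0],
  [0,0,0.1,0,0,0,0],
  [0,0,0.12,0,0,0,0],
  [0,0,0.135,0,0,0,0],
  [0,0,0.15,0,0,0,0],
  [0,0,0.15,0,0,0,0],
])

```text
time_s: 7.9
tool_pos: [0.6194, -0.124, 0.0593]
tool_rot: [-180.0, -0.0, 9.5]
force: [0.2, -0.8, -5.7]
grip_width: 0.0003
grasp_force: 0.0
```

>>> apply_moves([
  [0,0,0.01,0,0,0,0],
  [0,0,0.015,0,0,0,0],
  [0,0,0.015,0,0,0,0],
])

```text
time_s: 8.2
tool_pos: [0.6195, -0.1241, 0.0567]
tool_rot: [180.0, -0.0, 9.5]
force: [0.4, 0.7, -2.9]
grip_width: 0.0006
grasp_force: 0.9
```

>>> apply_moves([
  [0,0,0.005,0,0,0,0],
  [0,0,0.01,0,0,0,0],
  [0,0,0.01,0,0,0,0],
])

```text
time_s: 8.5
tool_pos: [0.6195, -0.1241, 0.0545]
tool_rot: [180.0, -0.0, 9.5]
force: [0.0, -0.2, -3.5]
grip_width: 0.0005
grasp_force: 1.0
```

>>> apply_moves([
  [0,0,0.005,0,0,0,0],
  [0,0,0.01,0,0,0,0],
  [0,0,0.01,0,0,0,0],
])

```text
time_s: 8.8
tool_pos: [0.6197, -0.1241, 0.054]
tool_rot: [180.0, -0.0, 9.5]
force: [-3.6, 0.6, 5.6]
grip_width: 0.0005
grasp_force: 5.6
```

>>> apply_moves([
  [0,0,0.004,0,0,0,0],
  [0,0,0.004,0,0,0,0],
])

```text
time_s: 9.0
tool_pos: [0.6197, -0.1241, 0.0539]
tool_rot: [179.9, -0.0, 9.5]
force: [-5.1, 0.7, 8.9]
grip_width: 0.0002
grasp_force: 7.3
```

>>> apply_moves([
  [0,0,-0.1,0,0,0,0],
  [0,0,-0.3,0,0,0,0],
  [0,0,-0.5,0,0,0,0],
  [0,0,-0.8,0,0,0,0],
  [-0.2,0.3,-0.8,0,0,0,0],
  [-0.5,0.7,-0.8,0,0,0,0],
  [-0.5,0.9,-0.8,0,0,0,0],
  [-0.5,0.9,-0.8,0,0,0,0],
  [-0.5,0.9,-0.8,0,0,0,0],
  [-0.5,0.9,-0.8,0,0,0,0],
])

```text
time_s: 10.0
tool_pos: [0.5484, -0.3219, 0.2106]
tool_rot: [180.0, 0.1, 9.1]
force: [0.9, 0.5, -4.7]
grip_width: 0.0005
grasp_force: 0.0
```

Run:
```python
from h import *
im=viewer.read_camera("scene")[:,:,::-1]
cv2.imwrite("pics/c6.png",cv2.resize(im[150:350,130:530],None,fx=2,fy=2,interpolation=cv2.INTER_CUBIC))
```

```text
(no output)
```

View pics/c6.png

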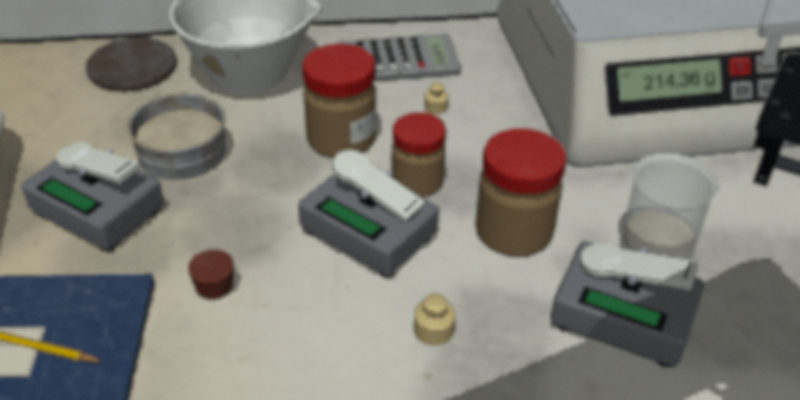

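The jar's rocker has its square end down (crop (410,205)) and the beaker's has its round end down (crop (600,262)). The tin's timer still reads running, nothing has moved, and the arm is clear.

```bash
python3 -c "
from cell import env
print(env.sign_off())"
```

```text
the job is handed in; nothing more can be done
None
```

I stopped the jar's timer first, then started the beaker's; the last picture shows both rockers set, the tin's timer still running and nothing moved, and the job is handed in (no verdict came back).

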